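# Shut and lock the filtration unit's access panel

### The arm

A 7-joint arm with a two-finger parallel gripper is mounted at the origin on the work surface. World frame = base frame: x ahead of the robot, y to its left, z up, the work surface at z = 0. Lengths are in m, angles in rad, forces in N, time in s.
With the tool pointing down it reaches from about 0.4 to 0.75 m from the base axis. Payload 19.5 kg.
Tool frame: the origin (TCP) lies at the very end of the fingers, on their centre line; the grasp point (between the pads) lies 19 mm behind it (bot.tcp_to_grasp is the distance from the TCP to the grasp point, in m); z points along the fingers, y is the line along which they close (so a half turn about z gives the same grasp; the last joint's range is limited). The gripper opens to 85 mm and grips with 20 to 120 N. Pads are 22 mm wide; open, the fingers measure 114 mm over their backs; the gripper's body (76 mm by 85 mm) begins 54 mm behind the grasp point. The pads swing forward as they close: fully open they stand 13 mm farther back than shut.
Start: joints at [1.289, 0.707, -0.028, 1.485, 0.022, 0.951, -0.075], TCP at [0.137, -0.559, 0.231] pointing down, gripper open.
Joint ranges: [-2.71, 2.71], [-0.32, 2.16], [-1.57, 1.52], [0, 2.45], [-1.46, 4.6], [0, 2.02], [-2.83, 2.83]. Speed limits (rad/s): [1.89, 1.89, 2.57, 2.57, 3.01, 3.01, 3.01].

### API

Orientations are given as a unit quaternion [x, y, z, w].
In Python, from cell import bot gives the robot as it stands.
- The arm moves only by the shell command python3 -m crank 'ROWS' [FORCE]. ROWS is JSON, a list of rows, each an object with "linear": the shift along the tool's x, y, z in m, a list of three; "turn": the turn about the tool's z in rad; "gripper": the closure, from 0 (fully open) to 1 (shut). A call has 1 to 12 rows; each row is the pose to reach, as a shift and turn from the pose commanded when the call began, along the tool's axes at that moment; what a row does not reach only later rows make up. A row lasts 1/10 s, in which the tool goes at most 50 mm and 8.59 degrees, less where a joint would pass 70% of its speed; a pose out of reach is approached as far as the arm can. A call with a gripper value outside its range is refused whole. The fingers move at their own pace and stop on an object; FORCE is the grip in N (left out, the last holds). Time passes only in rows, so rows that repeat a pose let the fingers close. It gives the time, the measured TCP pose, the force, the opening and the grip force at its end, in the units of the state.
- bot.read_state(): the state, without advancing time (a new reading comes with each control period).
- bot.snapshot(name): name is "side" or "top" or "wrist"; returns the picture (384x512x3 uint8, red, green, blue); there is no depth.
- bot.camera_info(name): a dict with "fx", "fy", "cx", "cy" (pixels), "view" (4x4, takes a point from world to camera coordinates). Camera axes: x right, y up, looking along -z (the intrinsics and any distortion apply to the point x, -y, -z); pixel columns grow to the right and rows downward; lengths in m; the calibration is good to about 2 mm. A picture is of the moment at which its call begins: read the wrist's pose just before it. camera_info takes no time and is no camera call; for the wrist camera it gives the pose at the moment of the call.
- bot.close_job(): hands the job in; it is judged then, once.
The state is a dict: "time": time; "joint_pos": joint angles; "joint_vel": joint speeds; "tau": joint torques, N m; "eef_pos": TCP position; "ee_rot": TCP orientation; "contact_force": force on the tool from outside, world axes, zero at the start; "ft_torque": the same for the moment, N m; "grip_width": finger opening in m; "grip_force": force on a finger pad.
Only numpy, scipy, OpenCV 4.12 (cv2) and the standard library are available. Lean on these libraries where they do the work, as an engineer would, in place of code of your own. Each camera call takes 0.05 s, during which the arm holds its last target. There are 200 camera calls.

### The job

The access panel of the filtration unit has been left standing open. Push it down fully shut with your fingertips, and only then set a fingertip in the slot of its black quarter-turn fastener and turn it clockwise as far as it goes, so that the slot runs from the front edge to the hinge and the panel is locked. Only push, never pick anything up; leave the glassware, jar and pot where they stand, and finish clear of everything.

Things in the scene. Friction and masses are not known exactly. Their poses are not given: they have to be found in the camera images.
- unit: White filtration unit fixed to the bench, 240 (x) x 300 (y) x 80 mm high. Origin: centre of its underside; x from front (robot side) to back, y left, z up. Panel over the bay at y -150 to 50. Left of it a deck, z 80, with fixed steel cup (50 wide, 40 tall, at x -70, y 100) and gauge (12 tall, at x 75, y 100). The panel's hinge line runs along y at x 110, z 80, the panel's back edge.
- panel (a joint): Angle of the hinged access panel, rad: 0 shut flat, positive with front edge up (starts 0.45 to 0.9, travel 0 to 1.3). Aluminium plate, 220 mm from hinge to front edge, 190 mm wide (unit y -145 to 45), 6 mm thick, 0.35 kg. Its stiff hinge keeps it at whatever angle it is left; a few newtons down near the front edge swing it shut.
- panel_front (a point): Point on the panel's outer (upper) face, on its centre line, 15 mm in from the front edge and 205 mm from the hinge line; it swings with the panel. With the panel shut it lies at x -95, y -50, z 86 mm in the unit's frame. A free strip 44 mm deep lies between the front edge and the fastener.
- cam (a joint): Turn of the quarter-turn cam fastener, rad: grows clockwise seen from above, from stop to stop: 0 (open: slot along the unit's y, parallel to the hinge) to 1.571 (locked: slot along the unit's x, from front to hinge). Starts 0 to 0.4. It has friction of about 0.12 N m and stays where it is left.
- cam_slot (a point): Centre of the slot's floor, on the fastener's axis; its y axis lies along the slot, z out of the panel. Fastener: plain disc 92 mm across, 4 thick, on the panel's outer face, with two black half-moon lugs (90 over all) 18 mm tall; between them the straight slot 36 wide, 18 deep, 82 long, open-ended. Panel shut: this point is at x -20, y -50, z 90 mm in the unit's frame, lug tops z 108.
- jar: Bystander: amber glass jar, 40 mm across, 50 mm tall, loose on the unit's deck. Origin under its centre.
- bottle_a: Bystander: green glass bottle, 72 mm across, 250 mm tall, on the bench right of the unit. Origin under its centre.
- bottle_b: Bystander: second green glass bottle, same size, right of the unit, farther back. Origin under its centre.
- pot: Bystander: white enamel pot, 150 mm across, 100 mm tall, left of the unit. Origin under its centre.
- measure: Bystander: glass measuring cylinder, 224 mm tall on an 80 mm foot, right of the unit, nearest the robot. Origin under its centre.
- dish: Bystander: lidded glass dish, 96 mm across, 19 mm tall, in front of the unit. Origin under its centre.
- beaker: Bystander: glass beaker, 64 mm across, 80 mm tall, in front of the unit. Origin under its centre.

How it is judged:
On the way, in this order (a step that is already met when the one before it is completed fails the run):
1. the panel is pushed fully shut, the fastener still open (value of joint panel below 0.035 rad and value of joint cam below 0.8 rad), for 0.2 s.
2. the fastener reaches its locked stop, panel shut, with a fingertip down in the slot (value of joint panel below 0.035 rad and value of joint cam above 1.4 rad and horizontal distance between the grasp point and cam_slot below 0.075 m and z of the grasp point in the frame of cam_slot below 0.035 m), for 0.05 s.
At the end, for the whole second after the job is handed in: The panel is shut (within 0.035 rad, about 7 mm at its front edge), the fastener is turned clockwise to within 0.17 rad (10 degrees) of its locked stop, and both are at rest (value of joint panel below 0.035 rad and value of joint cam above 1.4 rad and velocity of joint cam between -0.05 and 0.05 rad/s and velocity of joint panel between -0.05 and 0.05 rad/s); the robot touches nothing.
It fails at once if the fastener is turned (past 0.8 rad) while the panel is not shut (above 0.1 rad) (value of joint cam above 0.8 rad and value of joint panel above 0.1 rad).
It fails at once if the panel is lifted higher than it ever starts (above 1.0 rad) (value of joint panel above 1 rad).
It fails at once if a bystander is lifted, carried, pushed more than 25 mm or tipped (distance of any of jar, bottle_a, bottle_b, pot, measure, dish, beaker from where it was at the start of the episode above 0.025 m or angle between any of jar, bottle_a, bottle_b, pot, measure, dish, beaker's own z axis and vertical above 0.4 rad).
It also fails if it takes over 38 s, if anything falls off the work surface, if the arm or the gripper's body presses on something with over 40 N, if the wrist force passes 120 N, or if a joint passes its speed limit or range.

## Working session

There is one attempt and no reset: what is moved stays moved. The work goes in short steps, Python scripts to look and compute and a shell command to move; the robot and the scene stay as the last step left them, time stands still between calls to the robot, and variables do not carry over. Pictures are saved under pics/ and viewed, at most 10 in all, crops included, and the job is handed in when it is done.

```bash
mkdir -p pics; ls; python3 - <<'E'
from cell import bot
import cv2, numpy as np
for n in ["side","top"]:
    im=bot.snapshot(n); cv2.imwrite(f"pics/{n}0.png",im[:,:,::-1]); c=bot.camera_info(n)
    print(n,{k:(np.round(v,3).tolist() if k=="view" else v) for k,v in c.items()})
s=bot.read_state(); print(s["time"],s["eef_pos"],s["ee_rot"],s["contact_force"],s["grip_width"])
E
```

```text
pics
side {'fx': 486.988558039203, 'fy': 486.988558039203, 'cx': 249.8307461060752, 'cy': 183.6097422827018, 'view': [[-0.818, -0.576, -0.009, 0.492], [0.298, -0.436, 0.849, -0.231], [-0.493, 0.691, 0.528, -0.937], [0.0, 0.0, 0.0, 1.0]]}
top {'fx': 401.7573561825185, 'fy': 401.7573561825185, 'cx': 254.2389285172235, 'cy': 195.8323713205377, 'view': [[0.021, -1.0, 0.011, 0.008], [0.998, 0.022, 0.065, -0.563], [-0.066, 0.01, 0.998, -1.224], [0.0, 0.0, 0.0, 1.0]]}
0.1 [ 0.13649586 -0.55832693  0.23088681] [ 9.92823380e-01  1.19588870e-01 -6.92618955e-05 -4.82358911e-04] [ 0.19464021  0.44840291 -0.45291342] 0.0853443525274585
```

View pics/top0.png

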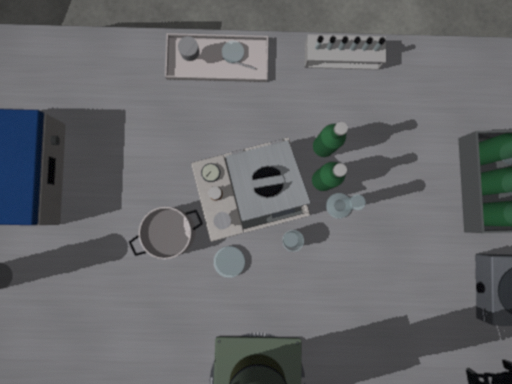

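View pics/side0.png

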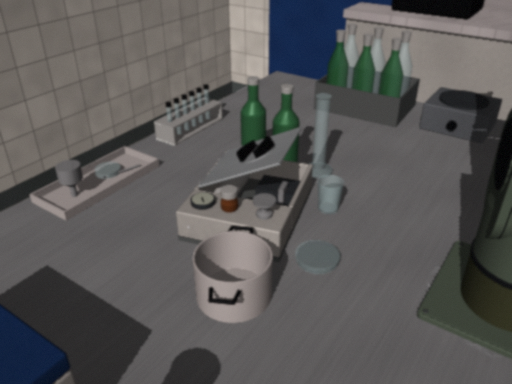

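The top view shows the unit around px (250,190), turned about 14°, with the panel's front edge toward the robot. The bottles are at (330,140) and (328,178), the measure at (340,206), the beaker at (292,240), the dish at (229,262) and the pot at (165,233). I'll enlarge it to get corners.

```bash
python3 - <<'E'
import cv2, numpy as np
im=cv2.imread("pics/top0.png")[125:255,180:360]
im=(255*(im/255.)**0.6).astype('uint8')
cv2.imwrite("pics/topc.png",cv2.resize(im,None,fx=4.4,fy=4.4,interpolation=cv2.INTER_CUBIC))
im=cv2.imread("pics/side0.png")[120:260,170:350]
im=(255*(im/255.)**0.6).astype('uint8')
cv2.imwrite("pics/sidec.png",cv2.resize(im,None,fx=4,fy=4,interpolation=cv2.INTER_CUBIC))
E
```

```text
(no output)
```

View pics/topc.png

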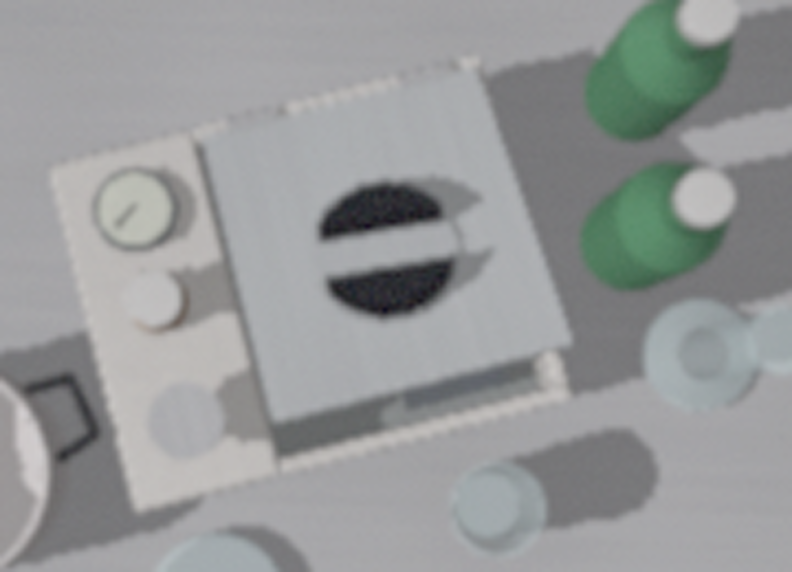

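View pics/sidec.png

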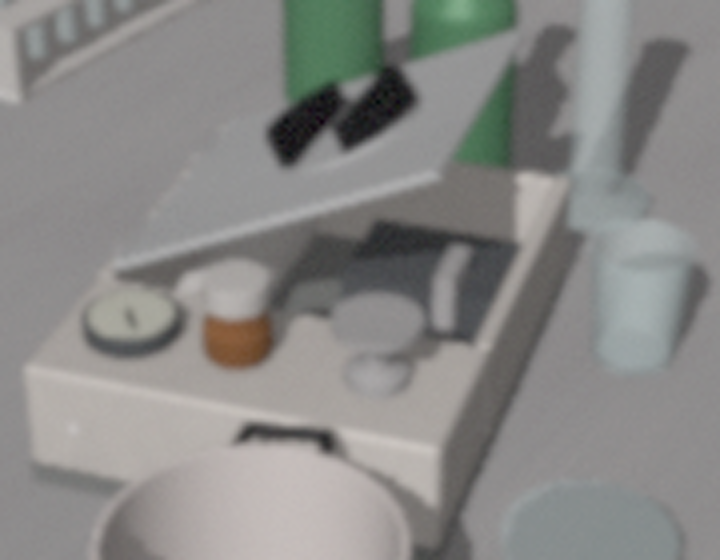

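The crops show the unit's top corners at crop px (52,172), (138,510), (568,395) and (478,62). The panel's front corners are at (275,420) and (570,343). The slot runs nearly along the hinge, from (322,257) to (455,235).

```bash
cat > h.py <<'E'
import numpy as np, json
from cell import bot
def ray(n,uv):
    c=bot.camera_info(n); V=np.array(c["view"]); R=V[:3,:3]; o=-R.T@V[:3,3]
    d=R.T@np.array([(uv[0]-c["cx"])/c["fx"],-(uv[1]-c["cy"])/c["fy"],-1]); return o,d
def onz(n,uv,z):
    o,d=ray(n,uv); return o+d*(z-o[2])/d[2]
def proj(n,p):
    c=bot.camera_info(n); V=np.array(c["view"]); q=V[:3,:3]@p+V[:3,3]
    return np.array([c["cx"]+c["fx"]*q[0]/-q[2], c["cy"]+c["fy"]*-q[1]/-q[2]])
def full(u,s,o): return (np.array(u)+.5)/s-.5+np.array(o)
E
cat > m.py <<'E'
from h import *
from scipy.optimize import brentq
T=lambda u: full(u,4.4,(180,125))
S=lambda u: full(u,4,(170,120))
W=np.array([onz("top",T(u),.08)[:2] for u in [(52,172),(138,510),(568,395),(478,62)]])
L=np.array([[.12,.15],[-.12,.15],[-.12,-.15],[.12,-.15]])
c=W.mean(0); H=L.T@(W-c); th=np.arctan2(H[0,1]-H[1,0],H[0,0]+H[1,1])
R=np.array([[np.cos(th),-np.sin(th)],[np.sin(th),np.cos(th)]])
print("sides",[np.linalg.norm(W[i]-W[i-1]).round(4) for i in range(4)],"centre",c,"yaw",th,"res",((L@R.T+c)-W).round(4).tolist())
def u2w(p): p=np.asarray(p,float); return np.r_[R@p[:2]+c,p[2]]
def face(r,y,a,h=.006): return u2w([.11-r*np.cos(a)-h*np.sin(-a)*-1*-1 if 0 else .11-r*np.cos(a)+h*np.sin(a), y, .08+r*np.sin(a)+h*np.cos(a)])
if __name__=="__main__":
    for a in np.arange(.4,.95,.1):
        print(round(a,2),*[proj("top",face(.22,y,a)).round(1) for y in(.045,-.145)],*[proj("side",face(.22,y,a)).round(1) for y in(.045,-.145)])
    print("seen",T((275,420)),T((570,343)),S((437,178)),S((518,38)))
    # bystanders
    for n,u,z in [("measure foot",T((700,355)),.005),("beaker",T((498,508)),.04),("jar",T((155,300)),.13),("dish",(229,262),.015),("pot",(165,233),.1)]: print(n,onz("top",u,z).round(3))
    for n,u in [("cap1",T((708,15))),("cap2",T((705,197)))]: print(n,onz("top",u,.25).round(3))
    for a in(.5,.6,.7): print(a,"front",face(.205,-.05,a),"slot",face(.13,-.05,a,.01))
    print("front shut",face(.205,-.05,0),"slot shut",face(.13,-.05,0,.01))
E
python3 m.py
```

```text
sides [np.float64(0.2958), np.float64(0.233), np.float64(0.2958), np.float64(0.232)] centre [0.57864669 0.03387228] yaw 0.27918592808547643 res [[0.0029, 0.0032], [-0.0038, 0.0009], [-0.0033, -0.0033], [0.0043, -0.0008]]
0.4 [242.3 222.8] [310.2 204.9] [281.5 167.6] [302.8 131. ]
0.5 [241.2 219.1] [310.3 200.9] [277.2 159. ] [299.2 123.2]
0.6 [239.9 214.6] [310.1 196.1] [271.9 150.5] [294.7 115.6]
0.7 [238.4 209.3] [309.7 190.5] [265.8 142.3] [289.5 108.3]
0.8 [236.7 203.2] [309.  184.2] [258.9 134.6] [283.5 101.5]
0.9 [234.8 196.3] [308.1 177.1] [251.2 127.5] [276.9  95.2]
seen [242.11363636 220.06818182] [309.15909091 202.56818182] [278.875 164.125] [299.125 129.125]
measure foot [ 0.54  -0.245  0.005]
beaker [ 0.43  -0.099  0.04 ]
jar [0.562 0.132 0.13 ]
dish [0.358 0.093 0.015]
pot [0.445 0.274 0.1  ]
cap1 [ 0.726 -0.194  0.25 ]
cap2 [ 0.62  -0.193  0.25 ]
0.5 front [ 0.52799279 -0.03266281  0.18354773] slot [ 0.59310644 -0.01399647  0.15110115]
0.6 front [ 0.53878021 -0.02957035  0.20070372] slot [ 0.60045473 -0.01188992  0.16165688]
0.7 front [ 0.55116015 -0.02602135  0.21665368] slot [ 0.60877931 -0.00950348  0.17139672]
front shut [ 0.50110374 -0.04037118  0.086     ] slot shut [ 0.57319975 -0.01970319  0.09      ]
```

The unit's centre is at (0.579, 0.034) with yaw 0.279, and the sides check out within 3%. The panel is at about 0.46 rad and the two views agree. I'll approach to above the panel front, starting a half turn so the last joint has room for the later clockwise turn.

```bash
python3 -m crank '[{"linear":[0.02,-0.015,-0.03],"turn":-0.1,"gripper":1},{"linear":[0.06,-0.05,-0.05],"turn":-0.22,"gripper":1},{"linear":[0.1,-0.083,-0.06],"turn":-0.34,"gripper":1},{"linear":[0.14,-0.116,-0.06],"turn":-0.46,"gripper":1},{"linear":[0.18,-0.15,-0.06],"turn":-0.58,"gripper":1},{"linear":[0.22,-0.183,-0.06],"turn":-0.7,"gripper":1},{"linear":[0.26,-0.216,-0.06],"turn":-0.82,"gripper":1},{"linear":[0.3,-0.25,-0.06],"turn":-0.94,"gripper":1},{"linear":[0.34,-0.283,-0.06],"turn":-1.06,"gripper":1},{"linear":[0.38,-0.316,-0.06],"turn":-1.18,"gripper":1},{"linear":[0.42,-0.35,-0.06],"turn":-1.3,"gripper":1},{"linear":[0.45,-0.375,-0.06],"turn":-1.42,"gripper":1}]' 40
cat > d.py <<'E'
from m import *
import sys
from scipy.spatial.transform import Rotation as Ro
# usage: d.py ux uy z yawrel -> shift/turn in tool axes
def delta(ux,uy,z,yr):
    s=bot.read_state(); M=Ro.from_quat(s["ee_rot"]).as_matrix(); p=np.array(s["eef_pos"])
    t=u2w([ux,uy,z]); yaw=np.arctan2(M[1,0],M[0,0]); d=(th+yr-yaw); 
    print("time",s["time"],"tcp",p.round(4),"unit",np.r_[R.T@(p[:2]-c),p[2]].round(4),"relyaw",((yaw-th)%(2*np.pi)).round(3),"j",np.round(s["joint_pos"],2),"F",np.round(s["contact_force"],1),"w",round(s["grip_width"],4))
    print("shift",(M.T@(t-p)).round(4),"turn",-(((d+np.pi)%(2*np.pi))-np.pi))
delta(*map(float,sys.argv[1:5]))
E
python3 d.py -.072 -.05 .24 3.1416
```

```text
time: 1.3
eef_pos: [0.4765, -0.0978, 0.2913]
ee_rot: [0.673, 0.739, -0.0, -0.0]
contact_force: [1.5, -1.5, 0.8]
grip_width: 0.0002
grip_force: 0.0
sides [np.float64(0.2958), np.float64(0.233), np.float64(0.2958), np.float64(0.232)] centre [0.57864669 0.03387228] yaw 0.27918592808547643 res [[0.0029, 0.0032], [-0.0038, 0.0009], [-0.0033, -0.0033], [0.0043, -0.0008]]
time 1.3 tcp [ 0.4765 -0.0978  0.2913] unit [-0.1345 -0.0984  0.2913] relyaw 1.385 j [ 0.39  0.52 -0.44  1.69  0.26  0.99 -0.04] F [ 1.5 -1.5  0.8] w 0.0002
shift [0.0591 0.0525 0.0513] turn -1.7562910566209773
```

```bash
sed -i 's/^print("sides"/if __name__=="__main__": print("sides"/' m.py
python3 -m crank '[{"linear":[0.01,0.01,0],"turn":-0.145,"gripper":1},{"linear":[0.02,0.02,0],"turn":-0.29,"gripper":1},{"linear":[0.03,0.03,0],"turn":-0.435,"gripper":1},{"linear":[0.04,0.04,0],"turn":-0.58,"gripper":1},{"linear":[0.05,0.045,0.0],"turn":-0.725,"gripper":1},{"linear":[0.059,0.052,0.01],"turn":-0.87,"gripper":1},{"linear":[0.059,0.052,0.02],"turn":-1.015,"gripper":1},{"linear":[0.059,0.052,0.03],"turn":-1.16,"gripper":1},{"linear":[0.059,0.052,0.04],"turn":-1.305,"gripper":1},{"linear":[0.059,0.052,0.05],"turn":-1.45,"gripper":1},{"linear":[0.059,0.052,0.05],"turn":-1.6,"gripper":1},{"linear":[0.059,0.052,0.05],"turn":-1.75,"gripper":1}]'
python3 d.py -.072 -.05 .17 3.1416
python3 - <<'E'
from cell import bot
import cv2
im=bot.snapshot("side"); cv2.imwrite("pics/side1.png",im[:,:,::-1])
E
```

```text
time: 2.5
eef_pos: [0.5221, -0.0363, 0.2409]
ee_rot: [-0.137, 0.991, 0.0, -0.0]
contact_force: [-0.5, -0.0, -0.7]
grip_width: 0.0001
grip_force: 0.0
time 2.5 tcp [ 0.5221 -0.0363  0.2409] unit [-0.0737 -0.0519  0.2409] relyaw 3.137 j [ 0.47  0.74 -0.9   1.64  0.64  1.08  1.23] F [-0.5 -0.  -0.7] w 0.0001
shift [-0.0018  0.0018  0.0709] turn -0.004860664662247771
```

View pics/side1.png

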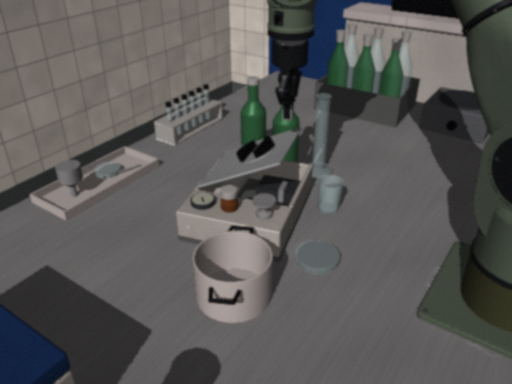

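The picture shows the closed fingers at px (288,110), above the panel's front strip and clear of all the glassware. Now I'll push the panel down along its arc.

```bash
python3 -m crank '[{"linear":[0,0.002,0.025],"turn":0,"gripper":1},{"linear":[0,0.002,0.05],"turn":0,"gripper":1},{"linear":[0,0.002,0.065],"turn":0,"gripper":1},{"linear":[0.001,0.002,0.075],"turn":0,"gripper":1},{"linear":[0.003,0.002,0.083],"turn":0,"gripper":1},{"linear":[0.005,0.002,0.091],"turn":0,"gripper":1},{"linear":[0.007,0.002,0.099],"turn":0,"gripper":1},{"linear":[0.009,0.002,0.107],"turn":0,"gripper":1},{"linear":[0.01,0.002,0.115],"turn":0,"gripper":1}]'; python3 d.py -.09 -.05 .085 3.1416
```

```text
time: 3.45
eef_pos: [0.5119, -0.0371, 0.1258]
ee_rot: [-0.134, 0.991, -0.0, 0.0]
contact_force: [-0.2, -0.1, 1.1]
grip_width: 0.0002
grip_force: 0.7
time 3.45 tcp [ 0.5119 -0.0371  0.1258] unit [-0.0837 -0.0498  0.1258] relyaw 3.13 j [ 0.41  0.87 -0.77  1.82  0.83  0.81  1.04] F [-0.2 -0.1  1.1] w 0.0002
shift [ 0.0063 -0.0003  0.0408] turn -0.011282530983178773
```

```bash
python3 -m crank '[{"linear":[0.002,0,0.008],"turn":0,"gripper":1},{"linear":[0.003,0,0.016],"turn":0,"gripper":1},{"linear":[0.004,0,0.024],"turn":0,"gripper":1},{"linear":[0.005,0,0.031],"turn":0,"gripper":1},{"linear":[0.006,0,0.035],"turn":0,"gripper":1},{"linear":[0.006,0,0.038],"turn":0,"gripper":1},{"linear":[0.006,0,0.04],"turn":0,"gripper":1},{"linear":[0.006,0,0.042],"turn":0,"gripper":1},{"linear":[0.006,0,0.042],"turn":0,"gripper":1},{"linear":[0.006,0,0.042],"turn":0,"gripper":1}]'; python3 d.py -.09 -.05 .085 3.1416
```

```text
time: 4.45
eef_pos: [0.5062, -0.0385, 0.0857]
ee_rot: [-0.134, 0.991, -0.0, 0.0]
contact_force: [-11.2, -1.6, 36.0]
grip_width: 0.0
grip_force: 18.2
time 4.45 tcp [ 0.5062 -0.0385  0.0857] unit [-0.0895 -0.0496  0.0857] relyaw 3.131 j [ 0.38  0.93 -0.71  1.87  0.92  0.71  0.96] F [-11.2  -1.6  36. ] w 0.0
shift [ 0.0005 -0.0004  0.0007] turn -0.010986261295274247
```

The TCP is at z 0.0857 with a firm 36 N, so the panel is shut. Next I'll rise, open to about 45 mm, go over the slot and look.

```bash
python3 -m crank '[{"linear":[0,0,-0.03],"turn":0,"gripper":1},{"linear":[0,0,-0.07],"turn":0,"gripper":0.47},{"linear":[-0.01,0,-0.1],"turn":0,"gripper":0.47},{"linear":[-0.04,0,-0.1],"turn":0,"gripper":0.47},{"linear":[-0.07,0,-0.1],"turn":0,"gripper":0.47},{"linear":[-0.07,0,-0.1],"turn":0,"gripper":0.47},{"linear":[-0.07,0,-0.1],"turn":0,"gripper":0.47}]'; python3 d.py -.02 -.05 .097 3.1416
python3 - <<'E'
from cell import bot
import cv2, numpy as np
w=bot.camera_info("wrist"); np.save("wv.npy",w["view"])
a=bot.snapshot("wrist"); b=bot.snapshot("top")[125:253,190:361]
b=cv2.resize(b,(513,384),interpolation=cv2.INTER_CUBIC)
g=lambda x:(255*(x/255.)**0.6).astype('uint8')[:,:,::-1]
cv2.imwrite("pics/wrist1raw.png",a[:,:,::-1]); cv2.imwrite("pics/w1.png",g(a)); cv2.imwrite("pics/t1.png",g(b))
E
```

```text
time: 5.15
eef_pos: [0.5736, -0.0197, 0.184]
ee_rot: [-0.134, 0.991, 0.0, -0.0]
contact_force: [-0.3, -0.4, 0.7]
grip_width: 0.0453
grip_force: 0.0
time 5.15 tcp [ 0.5736 -0.0197  0.184 ] unit [-0.0196 -0.0501  0.184 ] relyaw 3.131 j [ 0.37  0.87 -0.83  1.54  0.71  1.05  1.19] F [-0.3 -0.4  0.7] w 0.0453
shift [0.0003 0.0001 0.087 ] turn -0.010640788155866332
```

View pics/w1.png

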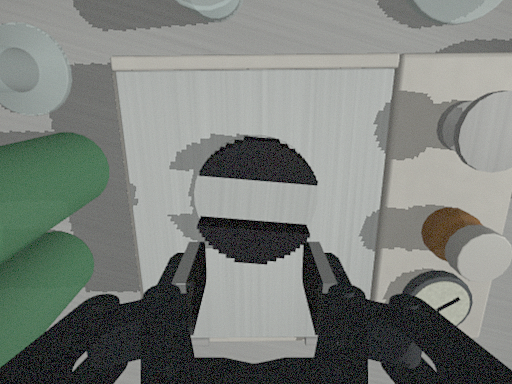

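The wrist view shows the panel shut and flush. The upper lug's slot edge runs from (197,177) to (317,185) and the lower lug's edge from (197,218) to (309,223), so the slot is nearly parallel to the hinge.

```bash
python3 - <<'E'
from m import *
import cv2
im=cv2.imread("pics/wrist1raw.png"); 
m=(im.max(2)<45).astype('uint8'); m[270:]=0
f=lambda u,z:(R.T@(onz("wrist",u,z)[:2]-c)).round(4)
ed=[]
for lo,hi,z,nm in[(150,200,.09,"up"),(200,245,.108,"low")]:
    pts=[]
    for x in range(210,300,6):
        col=np.where(m[lo:hi,x])[0]+lo
        if len(col): pts.append(f((x,(col.max()+.5) if nm=="up" else (col.min()-.5)),z))
    p=np.array(pts); k=np.polyfit(p[:,1],p[:,0],1); print(nm,"x at y=-.05",np.polyval(k,-.05),"angle",np.arctan(k[0]))
print("lug ends", [f(u,.108) for u in[(197,177),(317,185),(258,137),(250,263)]])
E
```

```text
up x at y=-.05 -0.03319895883749764 angle 0.09739623628036173
low x at y=-.05 -0.00819552824898131 angle 0.09703286485687805
lug ends [array([-0.0401, -0.0886]), array([-0.0336, -0.0073]), array([-0.0666, -0.0472]), array([ 0.0254, -0.0538])]
```

```bash
python3 - <<'E'
from m import *
o,_=ray("wrist",(256,192)); print("cam unit",R.T@(o[:2]-c),o[2])
f=lambda u,z:(R.T@(onz("wrist",u,z)[:2]-c)).round(4)
print("up",f((258,181),.108),"low",f((258,221),.09), f((258,137),.09), f((250,263),.108),"left/right of slot",f((196,200),.09),f((317,205),.09))
E
```

```text
cam unit [-0.09662679 -0.04947114] 0.32695259624681783
up [-0.0369 -0.0474] low [-0.0004 -0.0475] [-0.0641 -0.047 ] [ 0.0254 -0.0538] left/right of slot [-0.0178 -0.0937] [-0.0128 -0.0031]
```

The camera is on the front side, so the edge heights swap. That gives a slot width of 36.5 mm (36 expected), a centre at unit (-0.019, -0.049) and a cam angle of about 0.10. I'll lower both fingers into the slot.

```bash
python3 -m crank '[{"linear":[0,0.001,0.02],"turn":0.085,"gripper":0.47},{"linear":[0,0.001,0.05],"turn":0.085,"gripper":0.47},{"linear":[0,0.001,0.065],"turn":0.085,"gripper":0.47},{"linear":[0,0.001,0.075],"turn":0.085,"gripper":0.47},{"linear":[0,0.001,0.082],"turn":0.085,"gripper":0.47},{"linear":[0,0.001,0.087],"turn":0.085,"gripper":0.47},{"linear":[0,0.001,0.089],"turn":0.085,"gripper":0.47},{"linear":[0,0.001,0.09],"turn":0.085,"gripper":0.47}]'; python3 d.py -.02 -.05 .09 3.1416
```

```text
time: 6.05
eef_pos: [0.5737, -0.019, 0.0946]
ee_rot: [-0.091, 0.996, 0.0, 0.0]
contact_force: [0.2, 0.0, 0.5]
grip_width: 0.0452
grip_force: 0.0
time 6.05 tcp [ 0.5737 -0.019   0.0946] unit [-0.0193 -0.0494  0.0946] relyaw 3.046 j [ 0.33  0.98 -0.73  1.62  0.81  0.87  1.02] F [0.2 0.  0.5] w 0.0452
shift [ 0.0006 -0.0006  0.0046] turn -0.09598128937962791
```

```bash
python3 -m crank '[{"linear":[0,0,0],"turn":0.1,"gripper":0.47},{"linear":[0,0,0],"turn":0.2,"gripper":0.47},{"linear":[0,0,0],"turn":0.3,"gripper":0.47},{"linear":[0,0,0],"turn":0.4,"gripper":0.47},{"linear":[0,0,0],"turn":0.5,"gripper":0.47},{"linear":[0,0,0],"turn":0.6,"gripper":0.47}]'; python3 d.py -.019 -.049 .0946 1.5708; python3 -c "
from cell import bot;print(bot.read_state()['ft_torque'])"
```

```text
time: 6.65
eef_pos: [0.5741, -0.0193, 0.0948]
ee_rot: [0.209, 0.978, 0.0, 0.001]
contact_force: [2.0, -1.5, -1.3]
grip_width: 0.0453
grip_force: 1.7
time 6.65 tcp [ 0.5741 -0.0193  0.0948] unit [-0.0191 -0.0498  0.0948] relyaw 2.441 j [ 0.26  0.94 -0.58  1.62  0.68  0.78  0.53] F [ 2.  -1.5 -1.3] w 0.0453
shift [0.0005 0.0007 0.0002] turn 0.8705402747531421
[-0.36922734 -0.51560806  0.15016922]
```

```bash
python3 -m crank '[{"linear":[0,0,0],"turn":0.1,"gripper":0.47},{"linear":[0,0,0],"turn":0.2,"gripper":0.47},{"linear":[0,0,0],"turn":0.3,"gripper":0.47},{"linear":[0,0,0],"turn":0.4,"gripper":0.47},{"linear":[0,0,0],"turn":0.5,"gripper":0.47},{"linear":[0,0,0],"turn":0.6,"gripper":0.47},{"linear":[0,0,0],"turn":0.7,"gripper":0.47},{"linear":[0,0,0],"turn":0.8,"gripper":0.47},{"linear":[0,0,0],"turn":0.9,"gripper":0.47},{"linear":[0,0,0],"turn":0.98,"gripper":0.47},{"linear":[0,0,0],"turn":1.05,"gripper":0.47},{"linear":[0,0,0],"turn":1.05,"gripper":0.47}]'; python3 d.py -.019 -.049 .0946 1.5708; python3 -c "
from cell import bot;print(bot.read_state()['ft_torque'])"
```

```text
time: 7.85
eef_pos: [0.5735, -0.0187, 0.0947]
ee_rot: [0.67, 0.743, 0.0, 0.0]
contact_force: [-0.8, 0.7, -0.7]
grip_width: 0.0454
grip_force: 0.5
time 7.85 tcp [ 0.5735 -0.0187  0.0947] unit [-0.0194 -0.0491  0.0947] relyaw 1.395 j [ 0.13  0.9  -0.3   1.63  0.38  0.67 -0.26] F [-0.8  0.7 -0.7] w 0.0454
shift [0.0002 0.0004 0.0001] turn -0.17611136017525286
[0.1321411  0.18175173 0.04308795]
```

```bash
python3 -m crank '[{"linear":[0,0,0],"turn":0.03,"gripper":0.47},{"linear":[0,0,0],"turn":0.06,"gripper":0.47},{"linear":[0,0,0],"turn":0.08,"gripper":0.47},{"linear":[0,0,0],"turn":0.08,"gripper":0.47}]'; python3 d.py -.019 -.049 .0946 1.5708; python3 -c "
from cell import bot;print(bot.read_state()['ft_torque'])"
```

```text
time: 8.25
eef_pos: [0.5736, -0.0187, 0.0944]
ee_rot: [0.699, 0.715, 0.0, -0.0]
contact_force: [-0.7, 3.4, 3.5]
grip_width: 0.0452
grip_force: 2.0
time 8.25 tcp [ 0.5736 -0.0187  0.0944] unit [-0.0193 -0.0491  0.0944] relyaw 1.315 j [ 0.12  0.9  -0.28  1.63  0.36  0.66 -0.32] F [-0.7  3.4  3.5] w 0.0452
shift [ 0.0002  0.0003 -0.0002] turn -0.2555493716488595
[0.75909845 0.16335968 0.08511611]
```

```bash
python3 -m crank '[{"linear":[0,0,0],"turn":0.04,"gripper":0.47},{"linear":[0,0,0],"turn":0.07,"gripper":0.47},{"linear":[0,0,0],"turn":0.07,"gripper":0.47}]'; python3 d.py -.019 -.049 .0946 1.5708; python3 - <<'E'
from cell import bot
import cv2
print(bot.read_state()['ft_torque'])
a=bot.snapshot("wrist"); cv2.imwrite("pics/w2.png",(255*(a/255.)**0.6).astype('uint8')[:,:,::-1])
E
```

```text
time: 8.55
eef_pos: [0.5743, -0.0183, 0.0947]
ee_rot: [0.723, 0.691, 0.001, 0.001]
contact_force: [3.1, 3.9, 5.3]
grip_width: 0.0451
grip_force: 35.6
time 8.55 tcp [ 0.5743 -0.0183  0.0947] unit [-0.0185 -0.049   0.0947] relyaw 1.247 j [ 0.11  0.9  -0.26  1.63  0.33  0.66 -0.37] F [3.1 3.9 5.3] w 0.0451
shift [-0.0002 -0.0004  0.0001] turn -0.32425455187214336
[ 1.1619232  -0.40961001  1.69583814]
```

View pics/w2.png

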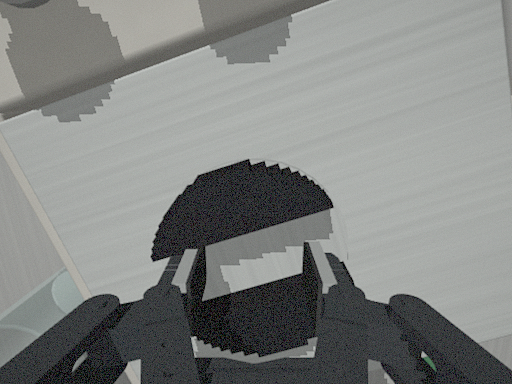

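The wrist torque jumped to 1.7 N·m, which is the stop. The slot edge, from (205,247) to (332,208), looks parallel to the panel's side edge. I'll ease back, lift clear and verify.

```bash
python3 -m crank '[{"linear":[0,0,0],"turn":-0.1,"gripper":0.47},{"linear":[0,0,0],"turn":-0.22,"gripper":0.47},{"linear":[0,0,0],"turn":-0.24,"gripper":0.47},{"linear":[0,0,-0.02],"turn":-0.24,"gripper":0.47},{"linear":[0,0,-0.05],"turn":-0.24,"gripper":0.47},{"linear":[0,0,-0.09],"turn":-0.24,"gripper":0.47},{"linear":[0,0,-0.13],"turn":-0.24,"gripper":0.47},{"linear":[0,0,-0.15],"turn":-0.24,"gripper":0.47},{"linear":[0,0,-0.15],"turn":-0.24,"gripper":0.47},{"linear":[0,0,-0.15],"turn":-0.24,"gripper":0.47}]'; python3 d.py -.019 -.049 .2446 1.5708; python3 - <<'E'
from m import *
import cv2
a=bot.snapshot("wrist"); cv2.imwrite("pics/w3.png",(255*(a/255.)**0.6).astype('uint8')[:,:,::-1])
m=(a.max(2)<45).astype('uint8'); m[240:]=0
E
```

```text
time: 9.6
eef_pos: [0.5734, -0.0192, 0.244]
ee_rot: [0.636, 0.771, -0.0, -0.0]
contact_force: [-0.6, -0.8, -0.7]
grip_width: 0.0454
grip_force: 0.0
time 9.6 tcp [ 0.5734 -0.0192  0.244 ] unit [-0.0197 -0.0496  0.244 ] relyaw 1.483 j [ 0.18  0.71 -0.41  1.46  0.31  1.03 -0.1 ] F [-0.6 -0.8 -0.7] w 0.0454
shift [ 0.0006  0.0007 -0.0006] turn -0.08760431436823835
```

View pics/w3.png

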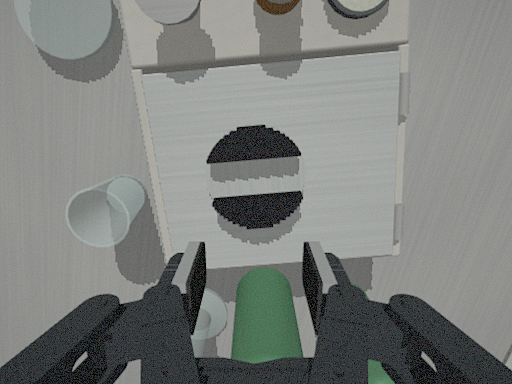

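The slot edges (slope -0.065) are parallel to the panel's side edges (-0.066 to -0.079). The panel is flush, the bystanders are upright, and the gripper is clear with no contact force, so I'm handing in.

```bash
python3 -c "
from cell import bot;print(bot.close_job())"
```

```text
the job is handed in; nothing more can be done
None
```

The panel is shut and its fastener is turned clockwise to the locked stop, with the gripper clear of everything and no bystander seen displaced; I handed the job in at about 9.7 s, and no verdict came back.

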